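# Pack the last spice jar and slide the box shut

## Task

We are packing the spices to take along: take the spice jar out of the slanted rack (the salt and pepper shakers stay in it) and lower it gently, upright and fully down, into the gap in the row of jars in the wooden box, so that nothing stands up in the way of the lid. Then slide the box's lid fully shut over the row, without ramming it into a jar or knocking the other jars about, and let go of everything.

Things in the scene. Friction and masses are not known exactly. Their poses are not given: they have to be found in the camera images.
- spice_box: Fixed wooden box, open on top, 160 (x) x 220 (y) x 135 mm. Origin: centre of its underside; y runs along the row of jars. Inside: floor at z 10, x -72..72, y -102..102 mm. Two floor rails (x 26..31 mm each side, top z 22) leave a 52 mm lane for the row; 49 mm beside each jar is open for fingers, above a teaspoon. Row from +y: jar_a, gap, jar_b, jar_c; jar tops at z 116, lid underside at 120.5 mm.
- gap (a point): Point on the box floor (10 mm above the box's origin) under the middle of the free place in the row, at box x 0, y 25 mm; axes as the box. Here the underside of the jar must come to stand. The neighbours' sides leave 53 to 60 mm free along the row; being loose, they may stand a few mm to either side.
- lid (a joint): Sliding plywood lid of the box, 151 x 210 x 7 mm, value in m: 0 = fully shut against its stop, growing as it slides out towards the box's -y, at most 0.185. Starts 0.145 to 0.175 open, baring the gap. Runs level along the box's y in grooves; about 2 N of friction; stays where it is left. Its top is 127.5 mm above the box's origin. Push or pinch it at its grip bar (lid_grip).
- lid_grip (a point): Middle of the wooden grip bar on the lid near its outer (-y) end: bar 70 mm long (box x), 14 mm wide (box y), standing 20 mm above the lid's top, to 147 mm above the box's origin. This point is 137 mm above the box's origin, at box x 0, box y -95 mm less the lid's opening; axes as the box.
- rack: Fixed wooden rack, 128 (x) x 190 (y) mm, 100 mm high. Origin: centre of its width, under the foot board. Three pockets side by side at y -56, 0 and 56 mm, each 50 x 51 mm and 63 mm deep, lean 35 degrees from vertical towards the rack's -x, so that what stands in them leans its top towards the robot. Which pocket holds what varies.
- jar: The jar to pack: spice jar, glass, flat-topped screw cap (top 20 mm, 45 mm across), 46 mm across, 106 mm tall, 0.08 to 0.16 kg. Origin: centre of its underside; z along its axis to the cap. Starts loose in a rack pocket, leaning 35 degrees, cap up and towards the robot; its top 42 mm stand out, open before and behind; neighbours' sides are 33 mm from its axis left and right.
- jar_a: Loose jar in the box at the +y end of the row, the same kind and size as jar. Origin: centre of its underside; z up its axis.
- jar_b: Loose jar in the box on the -y side of the gap, the same kind and size as jar. Origin: centre of its underside; z up its axis.
- jar_c: Loose jar in the box at the -y end of the row (under the drawn-out lid), the same kind and size as jar. Origin: centre of its underside; z up its axis.
- salt: Salt shaker with rounded, holed top, 44 mm across, 90 mm tall (shorter than the jar), loose in a rack pocket; stays there. Origin: centre of its underside; z along its axis.
- pepper: Pepper shaker, the same shape and size as the salt shaker, loose in a rack pocket; stays there. Origin: centre of its underside; z along its axis.
Not all that is in view belongs to the job. Leave any blue, orange or purple look-alike of the jar_a alone.

How it is judged (in metres and radians):
On the way, in this order (a step that is already met when the one before it is completed fails the run):
1. the jar is out of the rack, held clear above it (height (world z) of jar above 0.12 m and value of joint lid above 0.1 m), for 0.1 s.
2. the jar stands upright and fully down in the gap of the row and has been let go, the lid still open (z of jar in the frame of spice_box between 0.005 and 0.015 m and angle between jar's own z axis and vertical below 0.09 rad and x of jar in the frame of spice_box between -0.012 and 0.012 m and y of jar in the frame of spice_box between -0.084 and 0.084 m and y of jar in the frame of spice_box between 0.005 and 0.045 m and contact force between the fingers and jar below 0.3 N and value of joint lid above 0.1 m and linear speed of jar below 0.03 m/s), for 0.2 s.
At the end, for the whole second after the job is handed in: Lid shut (within 4 mm); jar upright (5 degrees) on the box floor in the gap (20 mm along the row, 12 mm across); the three other jars upright on the floor in the row; salt and pepper in their pockets (moved under 30 mm); all let go and at rest (value of joint lid below 0.004 m and z of jar in the frame of spice_box between 0.005 and 0.015 m and angle between each of jar, jar_a, jar_b, jar_c's own z axis and vertical below 0.09 rad and x of jar in the frame of spice_box between -0.012 and 0.012 m and y of jar in the frame of spice_box between -0.084 and 0.084 m and y of jar in the frame of spice_box between 0.005 and 0.045 m and z of jar_a in the frame of spice_box between 0.005 and 0.015 m and x of jar_a in the frame of spice_box between -0.012 and 0.012 m and y of jar_a in the frame of spice_box between -0.084 and 0.084 m and z of jar_b in the frame of spice_box between 0.005 and 0.015 m and x of jar_b in the frame of spice_box between -0.012 and 0.012 m and y of jar_b in the frame of spice_box between -0.084 and 0.084 m and z of jar_c in the frame of spice_box between 0.005 and 0.015 m and x of jar_c in the frame of spice_box between -0.012 and 0.012 m and y of jar_c in the frame of spice_box between -0.084 and 0.084 m and contact force between the fingers and jar below 0.3 N and linear speed of jar below 0.02 m/s and distance of each of salt, pepper from where it was at the start of the episode below 0.03 m); the robot touches nothing.
It fails at once if the lid is rammed into a jar (more than 8 N) (contact force between lid and jar above 8 N or contact force between lid and jar_a above 8 N or contact force between lid and jar_b above 8 N or contact force between lid and jar_c above 8 N).
It fails at once if the jar is dropped into the box (falls faster than 0.5 m/s low inside it) (z of jar in the frame of spice_box below 0.06 m and x of jar in the frame of spice_box between -0.06 and 0.06 m and y of jar in the frame of spice_box between -0.1 and 0.1 m and linear speed of jar above 0.5 m/s).
It fails at once if a jar in the box is knocked over or lifted out (leans more than 20 degrees or rises more than 30 mm) (angle between any of jar_a, jar_b, jar_c's own z axis and vertical above 0.35 rad or z of any of jar_a, jar_b, jar_c in the frame of spice_box above 0.04 m).
It fails at once if salt or pepper shaker is pulled out of its pocket (moved more than 30 mm) (distance of any of salt, pepper from where it was at the start of the episode above 0.03 m).
It also fails if it takes over 56 s, if anything falls off the work surface, if the arm or the gripper's body presses on something with over 40 N, if the wrist force passes 120 N, or if a joint passes its speed limit or range.

## Robot

A 7-joint arm with a two-finger parallel gripper is mounted at the origin on a cart in front of the work surface, level with it; the furniture and walls round the work are solid. World frame = base frame: x ahead of the robot, y to its left, z up, the work surface at z = 0. Lengths are in m, angles in degrees, forces in N, time in s.
With the tool pointing down it reaches from about 0.35 to 0.9 m from the base axis. Payload 7.2 kg.
Tool frame: the origin (TCP) lies at the very end of the fingers, on their centre line; the grasp point (between the pads) lies 19 mm behind it (pinch_z is the distance from the TCP to the grasp point, in m); z points along the fingers, y is the line along which they close (so a half turn about z gives the same grasp; the last joint's range is limited). The gripper opens to 88 mm and grips with 3 to 60 N. Pads are 20 mm wide; open, the fingers measure 115 mm over their backs; the gripper's body (75 mm by 178 mm) begins 61 mm behind the grasp point.
Start: joints at [69.087, 23.554, -0.728, 91.456, 0.321, 64.991, -4.71], TCP at [0.183, -0.598, 0.223] pointing down, gripper open.
Joint ranges: [-169.25, 169.25], [-16.82, 113.86], [-84.01, 82.57], [7.8, 145.47], [-59.2, 239.2], [7.22, 106.19], [-163.78, 163.78]. Speed limits (degrees/s): [136.94, 136.94, 172.46, 172.46, 180, 180, 180].

## Interface

Orientations are given as a 3x3 rotation matrix whose columns are the frame's x, y, z axes.
In Python, from bench import read_state, get_image, finish_job, find_in, pinch_z gives the robot as it stands. The module is installed in compiled form; this text tells all that it offers.
- The arm moves only by the shell command python3 -m creep 'ROWS' [OPENING] [FORCE]. ROWS is JSON, a list that holds one entry, the list of rows, each a list of 6 numbers: the shift along the tool's x, y, z in units of 30 mm (1.0 is 30 mm), then the turn, a rotation vector about the tool's x, y, z in units of 6 degrees (1.0 is 6 degrees). A call has 1 to 10 rows; each row shifts and turns the commanded pose from where the row before left it, along the tool's axes as they then stand; what a row does not reach is not made up. A row lasts 1/12 s, in which the tool goes at most 41.7 mm and 7.16 degrees, less where a joint would pass 70% of its speed; a pose out of reach is approached as far as the arm can. A call is refused whole if a number of a shift passes 1 or a number of a turn 1, either way. A call with a gripper value outside its range is refused whole. OPENING is the opening, from -1 (shut) to 1 (fully open), set as the call begins (- or left out, the last holds). The fingers move at their own pace and stop on an object; FORCE is the grip in N (left out, the last holds). Time passes only in rows, so rows that do not move let the fingers close. It gives the time, the measured TCP pose, the force, the opening and the grip force at its end, in the units of the state.
- read_state(): the state, without advancing time (a new reading comes with each control period).
- get_image(name): name is "side" or "top" or "wrist"; returns a dict with "img" (384x512x3 uint8, red, green, blue), "K" (3x3 intrinsics, pixels), "extrinsics" (4x4, takes a point from world to camera coordinates); the wrist camera has in their place "mount" (4x4, takes a point from camera to tool coordinates, whose origin is the TCP and whose axes are the flange's). Camera axes: x right, y up, looking along -z (the intrinsics and any distortion apply to the point x, -y, -z); pixel columns grow to the right and rows downward; lengths in m; the calibration is good to about 2 mm. A picture is of the moment at which its call begins: read the wrist's pose just before it. There is no depth.
- finish_job(): hands the job in; it is judged then, once.
Trained networks look in a picture, given as the dict that the camera call returned (one of the last four; its "shot" number tells which), for a name from the list of things; names that differ only in an ending like _2 or _b are one class to them, and where a whole thing is asked for, a point or a joint stands for the part that bears it (a point fixed in the world has none). Each returns a list of dicts, best first, with "confidence" (0 to 1); they miss things now and then, are a little off and sometimes report something else, mostly with a low value. They report only what shows in the picture. A call takes as long as a camera call. They do not tell look-alikes from the thing itself.
- find_in(picture, name): "rect" ([left, top, right, bottom] in pixels, round what is visible of it).
The state is a dict: "time_s": time; "joint_positions": joint angles; "dq": joint speeds; "tau": joint torques, N m; "tool_pos": TCP position; "ee_rot": TCP orientation; "contact_force": force on the tool from outside, world axes, zero at the start; "moment": the same for the moment, N m; "width": opening from 0.0 (shut) to 1.0 (fully open); "grasp_force": force on a finger pad.
Only numpy, scipy, OpenCV 4.12 (cv2) and the standard library are available. Lean on these libraries where they do the work, as an engineer would, in place of code of your own. Each camera call takes 0.05 s, during which the arm holds its last target. There are 200 camera calls.

## Working session

There is one attempt and no reset: what is moved stays moved. The work goes in short steps, Python scripts to look and compute and a shell command to move; the robot and the scene stay as the last step left them, time stands still between calls to the robot, and variables do not carry over. Pictures are saved under pics/ and viewed, at most 11 in all, crops included, and the job is handed in when it is done.

```bash
mkdir -p pics; python3 - <<'E'
from bench import *
import cv2,numpy as np
s=read_state();print({k:np.round(v,3).tolist() for k,v in s.items()},pinch_z)
ims=[]
for n in ("side","top"):
    p=get_image(n);cv2.imwrite(f'pics/{n}0.png',p["img"][:,:,::-1])
    print(n,np.round(p["K"],1).tolist(),np.round(p["extrinsics"],4).tolist(),[k for k in p])
    for o in ("jar","jar_a","rack","spice_box","lid","lid_grip","salt","pepper"):
        print(o,[(np.round(d["rect"]).tolist(),round(d["confidence"],2)) for d in find_in(p,o)][:6])
E
```

```text
{'time_s': 0.0, 'joint_positions': [69.089, 23.599, -0.727, 91.504, 0.323, 64.992, -4.708], 'dq': [0.073, 0.005, 0.024, 0.022, 0.059, -0.058, 0.044], 'tau': [-0.001, -58.794, 0.642, -29.108, -0.054, 0.018, 0.0], 'tool_pos': [0.183, -0.597, 0.222], 'ee_rot': [[0.956, 0.292, -0.001], [0.292, -0.956, 0.002], [-0.0, -0.002, -1.0]], 'contact_force': [-0.383, -0.767, 0.356], 'moment': [-0.007, -0.041, 0.005], 'grasp_force': 0.0, 'width': 1.002} 0.0187
side [[409.5, 0.0, 259.2], [0.0, 409.5, 191.4], [0.0, 0.0, 1.0]] [[0.0289, -0.9996, 0.0037, 0.0744], [0.8471, 0.0264, 0.5308, -0.4791], [-0.5307, -0.0121, 0.8475, -0.753], [0.0, 0.0, 0.0, 1.0]] ['img', 'K', 'extrinsics', 'shot']
jar [([259.0, 191.0, 281.0, 227.0], 0.93), ([365.0, 201.0, 380.0, 228.0], 0.79), ([304.0, 198.0, 321.0, 232.0], 0.77), ([340.0, 192.0, 368.0, 230.0], 0.77), ([126.0, 222.0, 157.0, 261.0], 0.62), ([188.0, 175.0, 214.0, 196.0], 0.58)]
jar_a [([259.0, 191.0, 281.0, 227.0], 0.93), ([365.0, 201.0, 380.0, 228.0], 0.79), ([304.0, 198.0, 321.0, 232.0], 0.77), ([340.0, 192.0, 368.0, 230.0], 0.77), ([126.0, 222.0, 157.0, 261.0]
[... 585 characters left out ...]
r [([145.0, 214.0, 169.0, 233.0], 0.89), ([186.0, 162.0, 204.0, 186.0], 0.77), ([278.0, 188.0, 299.0, 211.0], 0.73), ([231.0, 207.0, 249.0, 228.0], 0.65), ([165.0, 165.0, 187.0, 182.0], 0.25)]
jar_a [([145.0, 214.0, 169.0, 233.0], 0.89), ([186.0, 162.0, 204.0, 186.0], 0.77), ([278.0, 188.0, 299.0, 211.0], 0.73), ([231.0, 207.0, 249.0, 228.0], 0.65), ([165.0, 165.0, 187.0, 182.0], 0.25)]
rack [([167.0, 147.0, 231.0, 190.0], 0.95)]
spice_box [([274.0, 152.0, 412.0, 232.0], 0.69)]
lid [([328.0, 153.0, 413.0, 212.0], 0.78)]
lid_grip [([327.0, 154.0, 413.0, 214.0], 0.88)]
salt [([167.0, 166.0, 189.0, 180.0], 0.66)]
pepper [([209.0, 167.0, 222.0, 182.0], 0.7), ([169.0, 166.0, 188.0, 179.0], 0.27)]
```

```bash
python3 - <<'E'
import cv2,numpy as np
a=cv2.imread('pics/side0.png')[140:280,110:490];b=cv2.imread('pics/top0.png')[135:245,130:425]
a=cv2.resize(a,(800,295),interpolation=cv2.INTER_CUBIC);b=cv2.resize(b,(800,298),interpolation=cv2.INTER_CUBIC)
cv2.imwrite('pics/c0.png',np.vstack([a,b]))
E
```

```text
(no output)
```

View pics/c0.png

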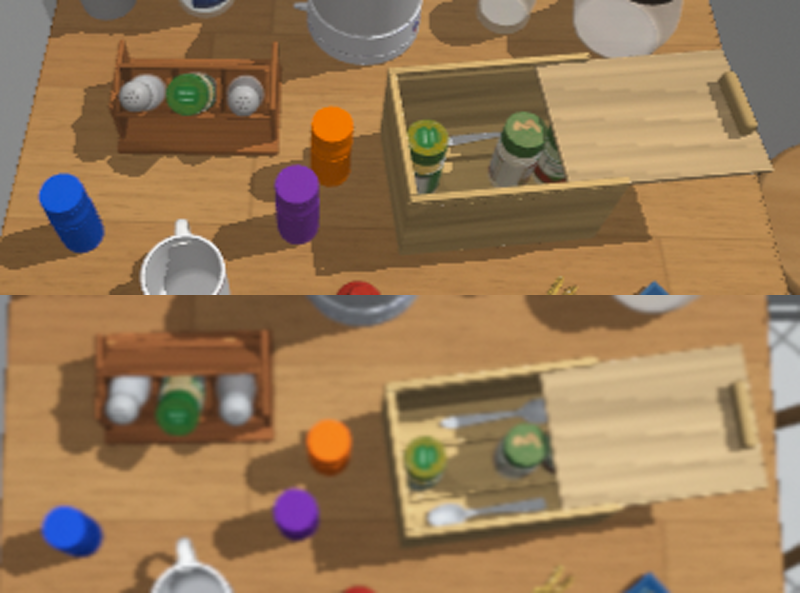

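The crop shows four possible jars:

- Green cap in the rack's middle pocket, at top (196,177) and side (200,184).
- Loose blue, at top (157,223).
- Loose orange, at top (251,190).
- Loose purple, at top (239,216).

The green-capped one is the jar. It is the only one leaning in the rack, and it sits between the two white shakers. The others are the look-alikes to leave alone. The box corners at top are about (279,224), (273,168), (404,154) and (413,205).

```bash
cat > h.py <<'E'
from bench import *
import numpy as np,cv2
def cam(p,st=None):
    if "extrinsics" in p: return np.linalg.inv(p["extrinsics"])
    T=np.eye(4);T[:3,:3]=st["ee_rot"];T[:3,3]=st["tool_pos"];return T@p["mount"]
def ray(p,uv,z,st=None):
    C=cam(p,st);K=p["K"]
    d=np.array([(uv[0]-K[0,2])/K[0,0],-(uv[1]-K[1,2])/K[1,1],-1.]);d=C[:3,:3]@d
    return C[:3,3]+d*(z-C[2,3])/d[2]
def proj(p,X,st=None):
    Q=np.linalg.inv(cam(p,st))@np.r_[X,1];K=p["K"]
    return np.array([K[0,2]+K[0,0]*Q[0]/-Q[2],K[1,2]-K[1,1]*Q[1]/-Q[2]])
E
python3 - <<'E'
from h import *
p=get_image("top");s=get_image("side")
f=lambda x,y:(130+x/2.712,135+(y-295)/2.709)
g=lambda x,y:(110+x/2.105,140+y/2.107)
R=lambda p,uv,z:np.round(ray(p,uv,z),3)
for n,x,y,z in [("NL",405,537,.135),("FL",388,384,.135),("lidFR",742,347,.1275),("lidNR",768,485,.1275),("grip1",735,383,.147),("grip2",745,448,.147),("jar_a",425,456,.126),("jar_b",525,443,.126),("jarcap",178,413,.1),("rackNL",98,440,.0),("rackNR",272,438,0.),("rackFL",97,340,.1),("rackFR",270,333,.1)]: print(n,R(p,f(x,y),z))
for n,x,y,z in [("NL",402,198,.135),("FL",388,70,.135),("lidFR",715,52,.1275),("lidNR",772,170,.1275),("jar_a",428,135,.126),("jar_b",525,127,.126),("jarcap",187,93,.1),("rackNL",119,152,0),("rackNR",277,152,0)]: print(n,R(s,g(x,y),z))
E
```

```text
NL [ 0.379 -0.008  0.135]
FL [0.536 0.008 0.135]
lidFR [ 0.576 -0.359  0.127]
lidNR [ 0.432 -0.377  0.127]
grip1 [ 0.534 -0.343  0.147]
grip2 [ 0.467 -0.35   0.147]
jar_a [ 0.463 -0.03   0.126]
jar_b [ 0.476 -0.132  0.126]
jarcap [0.513 0.227 0.1  ]
rackNL [0.502 0.329 0.   ]
rackNR [0.504 0.133 0.   ]
rackFL [0.593 0.315 0.1  ]
rackFR [0.6   0.131 0.1  ]
NL [0.378 0.    0.135]
FL [0.529 0.011 0.135]
lidFR [ 0.569 -0.347  0.127]
lidNR [ 0.424 -0.373  0.127]
jar_a [ 0.455 -0.029  0.126]
jar_b [ 0.468 -0.13   0.126]
jarcap [0.516 0.229 0.1  ]
rackNL [0.495 0.32  0.   ]
rackNR [0.501 0.133 0.   ]
```

```bash
cat >> h.py <<'E'
from scipy.spatial.transform import Rotation as Ro
def delta(pos,R,st=None):
    "remaining shift (tool axes, units 30mm) and turn (units 6deg)"
    st=st or read_state();A=np.array(st["ee_rot"])
    print("shift",np.round(A.T@(np.array(pos)-st["tool_pos"])/.03,3),"turn",np.round(np.degrees(Ro.from_matrix(A.T@R).as_rotvec())/6,3),"t",round(st["time_s"],2),"pos",np.round(st["tool_pos"],4),"F",np.round(st["contact_force"],1),"w",round(st["width"],3))
def tilt(yaw,t):
    "tool y along +x(yaw), leaning t deg forward"
    a=np.radians(t);z=[np.sin(a),0,-np.cos(a)];y=[np.cos(a),0,np.sin(a)]
    return Ro.from_euler('z',yaw,degrees=True).as_matrix()@np.array([[0,1,0],y,z]).T
E
r='[1,-0.2,-0.3,0,0,-0.6]'; true
python3 -m creep '[[[1,-0.2,-0.3,0,0,-0.5],[1,-0.2,-0.3,0,0,-0.5],[1,-0.2,-0.3,0,0,-0.5],[1,-0.2,-0.3,0,0,-0.5],[1,-0.2,-0.3,0,0,-0.5],[1,-0.2,-0.3,0,0,-0.5],[1,-0.2,-0.3,0,0,-0.5],[1,-0.2,-0.3,0,0,-0.5],[1,-0.2,-0.3,0,0,-0.5],[1,-0.2,-0.3,0,0,-0.5]]]'
python3 -m creep '[[[1,-0.1,0,0,0,-0.5],[1,-0.1,0,0,0,-0.5],[1,-0.1,0,0,0,-0.5],[1,-0.1,0,0,0,-0.5],[1,-0.1,0,0,0,-0.5],[1,-0.1,0,0,0,-0.5],[1,-0.1,0,0,0,-0.5],[1,-0.1,0,0,0,-0.5],[1,-0.1,0,0,0,-0.5],[1,-0.1,0,0,0,-0.5]]]'
python3 -c "
from h import *
delta([.40,.227,.30],tilt(2,35));delta([.40,.227,.30],tilt(2,0))
p=get_image('wrist');print(np.round(p['mount'],4).tolist(),p['K'].tolist())"
```

```text
time_s: 1.83
tool_pos: [0.4092, -0.3948, 0.3131]
ee_rot: [[0.68, 0.733, 0.0], [0.733, -0.68, -0.0], [-0.0, 0.0, -1.0]]
contact_force: [0.7, -0.3, -0.4]
width: 0.999
grasp_force: 0.0
time_s: 2.67
tool_pos: [0.5288, -0.1218, 0.3127]
ee_rot: [[0.222, 0.975, 0.0], [0.975, -0.222, -0.0], [-0.0, 0.0, -1.0]]
contact_force: [0.9, 0.5, -0.5]
width: 0.995
grasp_force: 0.0
shift [10.381 -6.772  0.421] turn [-5.797  0.757 -2.398] t 2.67 pos [ 0.5288 -0.1218  0.3127] F [ 0.9  0.5 -0.5] w 0.995
shift [10.381 -6.772  0.421] turn [ 3.000e-03  1.000e-03 -2.475e+00] t 2.67 pos [ 0.5288 -0.1218  0.3127] F [ 0.9  0.5 -0.5] w 0.995
[[-0.0001, 0.9704, 0.2414, 0.0648], [1.0, -0.0001, 0.0008, 0.0001], [0.0008, 0.2414, -0.9704, -0.1628], [0.0, 0.0, 0.0, 1.0]] [[268.411132355819, 0.0, 255.2747320182449], [0.0, 268.411132355819, 194.11877038589668], [0.0, 0.0, 1.0]]
```

```bash
python3 -c "
from h import *
s=read_state();p=get_image('wrist');cv2.imwrite('pics/w1.png',p['img'][:,:,::-1]);np.savez('w1',**{k:p[k] for k in('img','K','mount')},ee_rot=s['ee_rot'],tool_pos=s['tool_pos'])
for o in ('jar','spice_box','lid'): print(o,[(np.round(d['rect']).tolist(),round(d['confidence'],2)) for d in find_in(p,o)])
for X in ([.379,-.004,.135],[.533,.01,.135],[.463,-.03,.126],[.472,-.131,.126]): print(proj(p,X,s).round())
"
python3 -m creep '[[[0.8,-0.7,0,-0.6,0,-0.3],[0.8,-0.7,0,-0.6,0,-0.3],[0.8,-0.7,0,-0.6,0,-0.3],[0.8,-0.6,0,-0.6,0,-0.3],[0.8,-0.6,0,-0.6,0,-0.3],[0.8,-0.5,0,-0.6,0,-0.2],[0.8,-0.5,0,-0.6,0,-0.2],[0.8,-0.5,0,-0.6,0,-0.2],[0.8,-0.5,0,-0.6,0,-0.2],[0.8,-0.4,0,-0.4,0,-0.1]]]'
python3 -c "
from h import *
delta([.36,.227,.30],tilt(2,35))"
```

```text
jar [([167.0, 23.0, 220.0, 79.0], 0.74), ([206.0, 170.0, 242.0, 216.0], 0.66), ([229.0, 197.0, 247.0, 213.0], 0.66), ([102.0, 6.0, 168.0, 67.0], 0.66), ([172.0, 107.0, 217.0, 143.0], 0.61)]
spice_box [([118.0, 78.0, 318.0, 330.0], 0.74)]
lid [([187.0, 200.0, 317.0, 330.0], 0.56)]
[116. 118.]
[236.  78.]
[190. 125.]
[216. 199.]
time_s: 3.75
tool_pos: [0.3993, 0.1093, 0.2709]
ee_rot: [[0.01, 0.851, 0.525], [0.998, 0.025, -0.059], [-0.064, 0.525, -0.849]]
contact_force: [0.9, -0.0, 0.4]
width: 0.999
grasp_force: 0.0
shift [ 3.841 -0.507 -1.743] turn [-0.56   0.741 -0.021] t 3.75 pos [0.3993 0.1093 0.2709] F [ 0.9 -0.   0.4] w 0.999
```

View pics/w1.png

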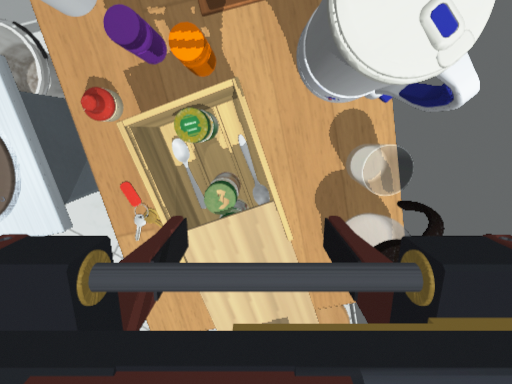

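The wrist picture shows the gap between jar_a's cap at (191,125) and jar_b's cap at (220,197), with the box corners near (118,125) and (237,82). This agrees with the earlier estimate to within a few pixels. Next I'll look at the rack.

```bash

python3 -m creep '[[[1,-0.1,-0.4,-0.1,0.2,0],[1,-0.1,-0.4,-0.1,0.2,0],[0.9,-0.1,-0.4,-0.2,0.2,0],[0.9,-0.1,-0.4,-0.2,0.1,0],[0,0,0,0,0,0],[0,0,0,0,0,0]]]'
python3 -c "
from h import *
delta([.36,.227,.30],tilt(2,35))
s=read_state();p=get_image('wrist');cv2.imwrite('pics/w2.png',p['img'][:,:,::-1]);np.savez('w2',**{k:p[k] for k in('img','K','mount')},ee_rot=s['ee_rot'],tool_pos=s['tool_pos'])
for o in ('jar','rack','salt','pepper'): print(o,[(np.round(d['rect']).tolist(),round(d['confidence'],2)) for d in find_in(p,o)])
"
```

```text
time_s: 4.25
tool_pos: [0.3621, 0.2266, 0.3016]
ee_rot: [[-0.036, 0.816, 0.577], [0.999, 0.031, 0.019], [-0.002, 0.577, -0.817]]
contact_force: [0.3, -0.1, -1.1]
width: 0.997
grasp_force: 0.0
shift [ 0.015 -0.088  0.005] turn [0.041 0.006 0.019] t 4.25 pos [0.3621 0.2266 0.3016] F [ 0.3 -0.1 -1.1] w 0.997
jar [([181.0, 236.0, 214.0, 263.0], 0.77), ([248.0, 154.0, 277.0, 192.0], 0.75), ([139.0, 61.0, 196.0, 108.0], 0.74), ([207.0, 241.0, 252.0, 263.0], 0.56)]
rack [([223.0, 110.0, 297.0, 230.0], 0.56)]
salt [([249.0, 124.0, 277.0, 146.0], 0.55), ([249.0, 154.0, 280.0, 192.0], 0.44)]
pepper [([247.0, 190.0, 273.0, 220.0], 0.92)]
```

View pics/w2.png

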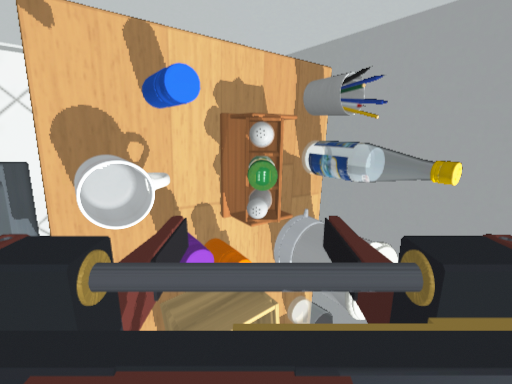

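The enlarged view confirms it: the green cap at (263,174) is in the middle pocket, with white shakers at (262,134) and (259,205). I'll triangulate the cap next.

```bash
python3 - <<'E'
from h import *
from scipy.optimize import least_squares
w=dict(np.load('w2.npz'));views=[(get_image("top"),None,(180,160,212,195)),(get_image("side"),None,(185,170,217,200)),(w,w,(240,150,285,195))]
meas=[]
for p,s,(a,b,c,d) in views:
    im=p["img"].astype(int);g=(im[...,1]>im[...,0]*1.35)&(im[...,1]>im[...,2]*1.35)&(im[...,1]>50)
    m=np.zeros_like(g);m[b:d,a:c]=g[b:d,a:c]
    n,l,st,ce=cv2.connectedComponentsWithStats(m.astype(np.uint8));k=1+st[1:,4].argmax();print(st[k],ce[k])
    x,y,ww,h,_=st[k];meas.append(np.array([x-.5,y-.5,x+ww-.5,y+h-.5]))
t=np.linspace(0,2*np.pi,60)
def cyl(X,yaw):
    R=tilt(yaw,35);ax=-R[:,2];c=.0225*(np.outer(np.cos(t),R[:,0])+np.outer(np.sin(t),R[:,1]))
    return np.vstack([X+c,X-.02*ax+c])
def res(q,full=False):
    r=[]
    for (p,s,_),m in zip(views,meas):
        uv=np.array([proj(p,P,s) for P in cyl(q[:3],q[3] if len(q)>3 else 1.5)]);r.append(np.r_[uv.min(0),uv.max(0)]-m)
    return np.concatenate(r)
o=least_squares(res,[.51,.227,.11],loss='soft_l1');print(o.x.round(4),np.round(o.fun.reshape(3,4),1))
# rack yaw from wrist: foot board/rail line pts in w2
E
```

```text
[188 170  15  16 196] [195.14285714 177.76020408]
[189 175  20  20 301] [198.64451827 184.28239203]
[248 160  30  31 678] [262.06342183 174.87168142]
[0.506  0.2265 0.1167] [[-0.2  0.3  1.3  1.7]
 [ 0.2 -0.8  1.1 -0.8]
 [-0.1 -0.6 -0.1 -0.4]]
```

```bash
python3 -c "
from h import *
R=tilt(1.5,35);g=np.array([.506,.2265,.1167])+.038*R[:,2];print(g)
delta(g-.09*R[:,2],R);delta(g,R)"
```

```text
[0.52778844 0.22707055 0.08557222]
shift [-0.104  0.384  6.043] turn [ 0.029 -0.024  0.068] t 4.6 pos [0.3623 0.2253 0.3008] F [0.3 0.4 0.7] w 0.998
shift [-0.112  0.375  9.042] turn [ 0.029 -0.024  0.068] t 4.6 pos [0.3623 0.2253 0.3008] F [0.3 0.4 0.7] w 0.998
```

```bash

python3 -m creep '[[[-0.1,0.2,1,0,0,0.1],[0,0.2,1,0,0,0],[0,0,1,0,0,0],[0,0,1,0,0,0],[0,0,1,0,0,0],[0,0,0.8,0,0,0],[0,0,0,0,0,0],[0,0,0,0,0,0],[0,0,0,0,0,0]]]' 0.6
python3 -c "
from h import *
R=tilt(1.5,35);g=np.array([.506,.2265,.1167])+.038*R[:,2]
delta(g,R)
s=read_state();p=get_image('wrist');cv2.imwrite('pics/w3.png',p['img'][60:260,130:400,::-1].repeat(2,0).repeat(2,1))
im=p['img'].astype(int);m=((im[...,1]>im[...,0]*1.35)&(im[...,1]>im[...,2]*1.35)&(im[...,1]>50)).astype(np.uint8)
n,l,st,ce=cv2.connectedComponentsWithStats(m);k=1+st[1:,4].argmax();print(st[k],ce[k])
X=np.array([.506,.2265,.1167]);t=np.linspace(0,6.28,60);c=.0225*(np.outer(np.cos(t),R[:,0])+np.outer(np.sin(t),R[:,1]))
uv=np.array([proj(p,P,s) for P in np.vstack([X+c,X+.02*R[:,2]+c])]);print(uv.min(0),uv.max(0))
"
```

```text
time_s: 5.35
tool_pos: [0.4716, 0.2271, 0.1662]
ee_rot: [[-0.027, 0.817, 0.576], [1.0, 0.02, 0.019], [0.004, 0.576, -0.817]]
contact_force: [0.0, -0.8, -0.0]
width: 0.803
grasp_force: 0.0
shift [-0.064 -0.017  3.275] turn [ 0.028 -0.039 -0.015] t 5.35 pos [0.4716 0.2271 0.1662] F [ 0.  -0.8 -0. ] w 0.803
[ 229  178   52   54 2087] [254.55965501 204.30234787]
[228.61994238 176.91951984] [280.52999632 230.95649192]
```

View pics/w3.png

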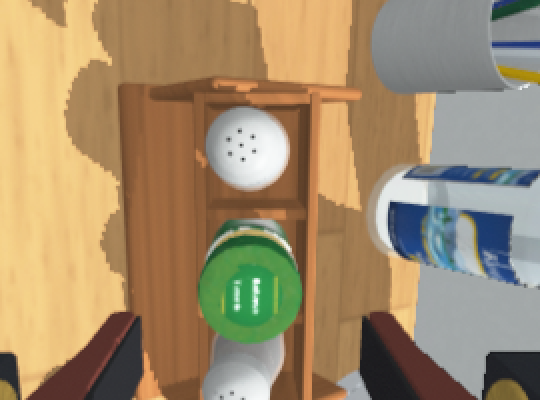

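The green blob (229..281, 178..232) matches the prediction to a pixel, and the cap is centred between the fingers. I'll descend and grip.

```bash

python3 -m creep '[[[-0.06,0,0.5,0,0,0],[0,0,0.5,0,0,0],[0,0,0.5,0,0,0],[0,0,0.5,0,0,0],[0,0,0.5,0,0,0],[0,0,0.4,0,0,0],[0,0,0.3,0,0,0],[0,0,0,0,0,0],[0,0,0,0,0,0]]]'
python3 -m creep '[[[0,0,0,0,0,0],[0,0,0,0,0,0],[0,0,0,0,0,0],[0,0,0,0,0,0],[0,0,0,0,0,0],[0,0,0,0,0,0],[0,0,0,0,0,0],[0,0,0,0,0,0]]]' -1 20
python3 -c "
from h import *
R=tilt(1.5,35);g=np.array([.506,.2265,.1167])+.038*R[:,2]
delta(g,R)"
```

```text
time_s: 6.15
tool_pos: [0.5274, 0.2272, 0.0887]
ee_rot: [[-0.027, 0.816, 0.577], [1.0, 0.02, 0.019], [0.004, 0.578, -0.816]]
contact_force: [0.3, 0.4, 1.1]
width: 0.798
grasp_force: 0.0
time_s: 6.82
tool_pos: [0.5273, 0.2273, 0.0877]
ee_rot: [[-0.028, 0.817, 0.577], [1.0, 0.02, 0.019], [0.004, 0.577, -0.817]]
contact_force: [-4.6, -0.9, 7.1]
width: 0.507
grasp_force: 20.0
shift [-0.008 -0.028  0.069] turn [ 0.039 -0.041 -0.011] t 6.82 pos [0.5273 0.2273 0.0877] F [-4.6 -0.9  7.1] w 0.507
```

```bash

python3 -m creep '[[[0,0,-0.2,0,0,0],[0,0,-0.4,0,0,0],[0,0,-0.5,0,0,0],[0,0,-0.5,0,0,0],[0,0,-0.5,0,0,0],[0,0,-0.5,0,0,0],[0,0,-0.5,0,0,0],[0,0,-0.5,0,0,0],[0,0,-0.5,0,0,0],[0,0,-0.5,0,0,0]]]'
python3 -m creep '[[[0,0,-0.8,0,0,0],[0,0,-0.9,0,0,0],[0,0,-0.9,0,0,0],[0,0,-0.7,0,0,0],[0,0,-0.3,0,0,0],[0,0,0,0,0,0]]]'
python3 - <<'E'
from h import *
s=read_state()
for n in ("top","side"):
    p=get_image(n);cv2.imwrite(f'pics/{n}1.png',p['img'][:,:,::-1])
w=dict(np.load('w1.npz'))
for n,uv,z in [("a",(191,125),.126),("b",(220,197),.126),("NL",(118,125),.135),("FL",(237,82),.135)]: print(n,ray(w,uv,z,w).round(4))
a=cv2.imread('pics/side1.png')[100:240,130:350];b=cv2.imread('pics/top1.png')[110:250,150:370]
cv2.imwrite('pics/c1.png',np.hstack([cv2.resize(x,(400,255),interpolation=cv2.INTER_CUBIC) for x in (a,b)]))
E
```

```text
time_s: 7.65
tool_pos: [0.4468, 0.2243, 0.2004]
ee_rot: [[-0.027, 0.817, 0.576], [1.0, 0.02, 0.019], [0.004, 0.576, -0.818]]
contact_force: [-0.0, 0.4, -1.2]
width: 0.507
grasp_force: 20.0
time_s: 8.15
tool_pos: [0.385, 0.223, 0.2906]
ee_rot: [[-0.028, 0.815, 0.579], [1.0, 0.02, 0.021], [0.005, 0.58, -0.815]]
contact_force: [0.2, 0.1, -1.0]
width: 0.509
grasp_force: 20.0
a [ 0.4648 -0.0304  0.126 ]
b [ 0.4778 -0.1293  0.126 ]
NL [ 0.3789 -0.0119  0.135 ]
FL [0.5334 0.0053 0.135 ]
```

View pics/c1.png

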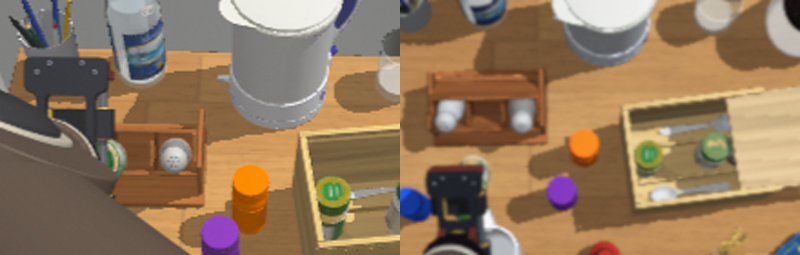

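The jar is out and held, and both shakers are still in their pockets. I'll straighten it up while moving over towards the box.

```bash

python3 -m creep '[[[-0.6,0,0,0.4,0,0.05],[-0.9,0,0,0.6,0,0],[-1,0,0,0.6,0,0],[-1,0,0,0.6,0,-0.1],[-1,0,0,0.6,0,-0.1],[-1,0,0,0.6,0,-0.1],[-1,0.2,0,0.6,0,-0.1],[-1,0.2,0,0.6,0,-0.1],[-1,0.3,0,0.6,0,-0.2],[-1,0.3,0,0.6,0,-0.2]]]'
python3 -c "
from h import *
delta([.481,-.203,.29],tilt(6.8,0))"
```

```text
time_s: 9.08
tool_pos: [0.4282, -0.0623, 0.2917]
ee_rot: [[-0.114, 0.993, 0.002], [0.993, 0.114, -0.011], [-0.011, 0.001, -1.0]]
contact_force: [0.2, 0.4, -0.4]
width: 0.506
grasp_force: 20.0
shift [-4.86   1.211  0.114] turn [ 0.01   0.109 -0.039] t 9.08 pos [ 0.4282 -0.0623  0.2917] F [ 0.2  0.4 -0.4] w 0.506
```

```bash

python3 -m creep '[[[-0.9,0.2,0,0,0.05,0],[-0.9,0.2,0,0,0.05,0],[-0.9,0.2,0,0,0,0],[-0.9,0.2,0,0,0,0],[-0.8,0.2,0,0,0,0],[-0.5,0.2,0,0,0,-0.04],[0,0,0,0,0,0],[0,0,0,0,0,0],[0,0,0,0,0,0]]]'
python3 - <<'E'
from h import *
delta([.481,-.203,.29],tilt(6.8,0))
s=read_state();p=get_image('wrist')
np.savez('w4',**{k:p[k] for k in('img','K','mount')},ee_rot=s['ee_rot'],tool_pos=s['tool_pos'])
print([(np.round(d['rect']).tolist(),round(d['confidence'],2)) for d in find_in(p,'jar')])
for X in ([.4648,-.0304,.126],[.4778,-.1293,.126],[.379,-.012,.135],[.5334,.005,.135]): print(proj(p,X,s).round(1))
cv2.imwrite('pics/w4.png',cv2.resize(p['img'][0:220,110:400,::-1],(780,592),interpolation=cv2.INTER_CUBIC))
E
```

```text
time_s: 9.83
tool_pos: [0.4803, -0.2013, 0.2921]
ee_rot: [[-0.119, 0.993, 0.003], [0.993, 0.119, 0.001], [0.001, 0.003, -1.0]]
contact_force: [-0.6, 1.0, -0.2]
width: 0.509
grasp_force: 20.0
shift [-0.058  0.016  0.07 ] turn [ 0.032 -0.005  0.002] t 9.83 pos [ 0.4803 -0.2013  0.2921] F [-0.6  1.  -0.2] w 0.509
[([213.0, 179.0, 301.0, 300.0], 0.92), ([242.0, 107.0, 276.0, 145.0], 0.76), ([236.0, 10.0, 275.0, 71.0], 0.73)]
[259.6  26.9]
[260.3 121.4]
[179.6  -7.1]
[329.5  -5.3]
```

View pics/w4.png

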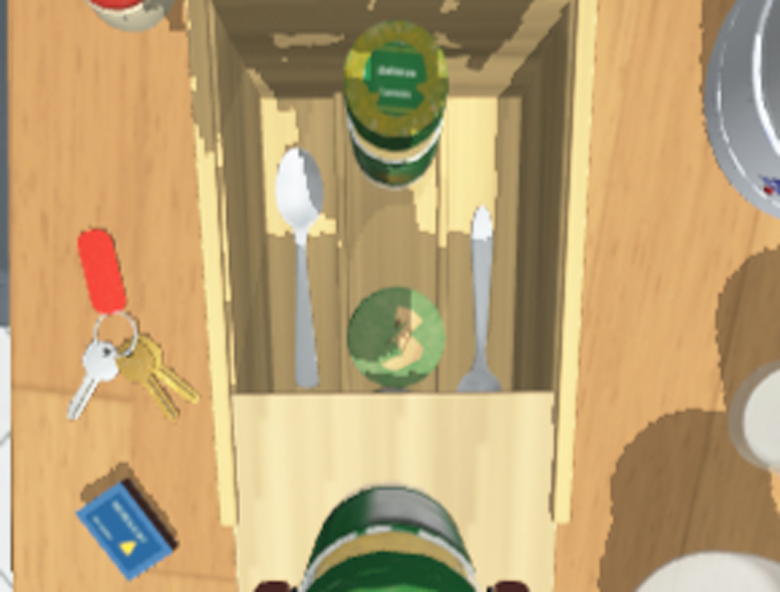

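The view is square to the box. jar_b's cap is at about (257.5,125.4) and jar_a's at about (257,27), with the free gap between them and the row vertical in the image, so yaw 6.8° is right. Next I'll compute the gap centre.

```bash
python3 - <<'E'
from h import *
w=dict(np.load('w4.npz'));im=w['img'].astype(int)
R=tilt(6.8,0);ex,ey=R[:,1],R[:,0]
a=ray(w,(257.2,27),.126,w);b=ray(w,(257.6,125.4),.126,w)
L=ray(w,(110+210/2.69,250/2.69),.135,w);Rr=ray(w,(110+580/2.69,250/2.69),.135,w)
# second a estimate: jar_a foot lower edge (395,187), z .01, radius .023 towards camera
fa=ray(w,(110+396/2.69,187/2.69),.0105,w)+.023*ey
for n,v in zip("a b L R fa".split(),(a,b,L,Rr,fa)): print(n,v.round(4),"row x,y",round(v@ex,4),round(v@ey,4))
lid=ray(w,(110+395/2.69,393/2.69),.124,w);print("lid edge y",lid@ey)
np.savez('gap',a=a,b=b)
m=(a+b)/2;print("mid",m,"dist",np.linalg.norm(a-b))
t=[m[0],m[1],.29];delta(t,R)
E
```

```text
a [ 0.4622 -0.0308  0.126 ] row x,y 0.4553 -0.0853
b [ 0.4752 -0.1342  0.126 ] row x,y 0.456 -0.1896
L [ 0.3934 -0.1085  0.135 ] row x,y 0.3778 -0.1543
R [ 0.5468 -0.0902  0.135 ] row x,y 0.5323 -0.1543
fa [ 0.4631 -0.0282  0.0105] row x,y 0.4565 -0.0828
lid edge y -0.21393547154355025
mid [ 0.46872381 -0.08250251  0.126     ] dist 0.10428042038148773
shift [3.968 0.082 0.1  ] turn [ 0.049 -0.003  0.012] t 9.93 pos [ 0.4805 -0.201   0.293 ] F [ 0.6  0.5 -0.7] w 0.51
```

```bash
python3 - <<'E'
from h import *
w=dict(np.load('w4.npz'));R=tilt(6.8,0);ex,ey=R[:,1],R[:,0]
tp=w['tool_pos'];print("tcp",tp@ex,tp@ey)
for z in (.217,.222,.227):
    v=ray(w,(110+392/2.69,487/2.69),z,w);print(z,v@ex-tp@ex,v@ey-tp@ey)
E
python3 -m creep '[[[0.4,0,0,0,0,0],[0.7,0,0,0,0,0],[0.8,0,0,0.05,0,0],[0.8,0,0,0,0,0],[0.7,0.05,0,0,0,0],[0.4,0,0,0,0,0],[0,0,0,0,0,0],[0,0,0,0,0,0],[0,0,0,0,0,0]]]'
python3 - <<'E'
from h import *
R=tilt(6.8,0);ex,ey=R[:,1],R[:,0];t=.4555*ex-.137*ey+[0,0,.08]
delta(t,R)
s=read_state();p=get_image('wrist')
np.savez('w5',**{k:p[k] for k in('img','K','mount')},ee_rot=s['ee_rot'],tool_pos=s['tool_pos'])
cv2.imwrite('pics/w5.png',cv2.resize(p['img'][0:300,110:400,::-1],(580,600),interpolation=cv2.INTER_CUBIC))
E
```

```text
tcp 0.4530969801148062 -0.25677686772860747
0.217 0.0003140123300331421 0.017873174265748637
0.222 0.000292935898563218 0.018857226405158634
0.227 0.0002718594670932384 0.01984127854456863
time_s: 10.68
tool_pos: [0.4687, -0.0894, 0.2937]
ee_rot: [[-0.118, 0.993, 0.002], [0.993, 0.118, -0.001], [-0.001, 0.001, -1.0]]
contact_force: [-0.2, -0.0, -1.5]
width: 0.51
grasp_force: 20.0
shift [0.247 0.012 7.124] turn [ 0.014  0.008 -0.002] t 10.68 pos [ 0.4687 -0.0894  0.2937] F [-0.2 -0.  -1.5] w 0.51
```

View pics/w5.png

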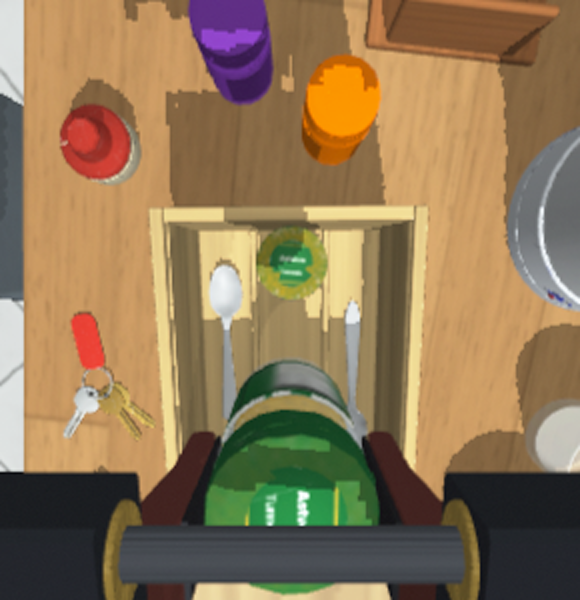

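```bash
python3 - <<'E'
from h import *
w=dict(np.load('w5.npz'));R=tilt(6.8,0);ex,ey=R[:,1],R[:,0];tp=w['tool_pos'];print(tp@ex,tp@ey)
a=ray(w,(110+292/2,264/2),.126,w);print("a",a@ex,a@ey)
for y in (207,220):v=ray(w,(256,y/2),.135,w);print("rim",v@ey)
z=tp[2]+.036
for x,y in ((290,506),(292,592)): v=ray(w,(110+x/2,y/2),z,w);print("cap",v@ex-tp@ex,v@ey-tp@ey)
for x in (206,378): v=ray(w,(110+x/2,506/2),z,w);print("capside",v@ex-tp@ex)
E
```

```text
0.4548372131925559 -0.14423005230578154
a 0.45553852351021273 -0.08489355713486743
rim -0.05311916101797967
rim -0.060194594682090784
cap -0.0004402740425150653 0.002056943491629132
cap 8.359023080178885e-05 -0.023152299236403273
capside -0.0220688964247871
capside 0.022222654291727317
```

The held jar is about centred, with its foot 2–3 mm towards -y, so I'll aim the TCP 2 mm towards +y and go down.

```bash

python3 -m creep '[[[0.15,0.02,0.2,0,0,0],[0.14,0,0.5,0,0,0],[0,0,0.7,0,0,0],[0,0,0.6,0,0,0],[0,0,0.4,0,0,0],[0,0,0.4,0,0,0],[0,0,0.4,0,0,0],[0,0,0.4,0,0,0],[0,0,0.4,0,0,0],[0,0,0,0,0,0]]]'
python3 - <<'E'
from h import *
R=tilt(6.8,0);ex,ey=R[:,1],R[:,0];delta(.4555*ex-.1355*ey+[0,0,.08],R)
E
python3 -m creep '[[[0,0,0.3,0,0,0],[0,0,0.3,0,0,0],[0,0,0.3,0,0,0],[0,0,0.3,0,0,0],[0,0,0.3,0,0,0],[0,0,0.3,0,0,0],[0,0,0.3,0,0,0],[0,0,0,0,0,0],[0,0,0,0,0,0]]]'
python3 - <<'E'
from h import *
R=tilt(6.8,0);ex,ey=R[:,1],R[:,0];delta(.4555*ex-.1355*ey+[0,0,.08],R)
s=read_state();p=get_image('wrist')
np.savez('w6',**{k:p[k] for k in('img','K','mount')},ee_rot=s['ee_rot'],tool_pos=s['tool_pos'])
cv2.imwrite('pics/w6.png',cv2.resize(p['img'][0:300,110:400,::-1],(580,600),interpolation=cv2.INTER_CUBIC))
E
```

```text
time_s: 11.57
tool_pos: [0.4669, -0.0802, 0.1711]
ee_rot: [[-0.118, 0.993, -0.003], [0.993, 0.118, -0.0], [0.0, -0.003, -1.0]]
contact_force: [-0.8, -0.2, -1.2]
width: 0.508
grasp_force: 20.0
shift [-0.019  0.053  3.037] turn [-0.028 -0.002 -0.009] t 11.57 pos [ 0.4669 -0.0802  0.1711] F [-0.8 -0.2 -1.2] w 0.508
time_s: 12.32
tool_pos: [0.4682, -0.0799, 0.11]
ee_rot: [[-0.119, 0.993, -0.0], [0.993, 0.119, -0.0], [-0.0, -0.0, -1.0]]
contact_force: [0.9, 0.6, -0.4]
width: 0.509
grasp_force: 20.0
shift [-0.023  0.002  1.   ] turn [-0.002  0.001  0.001] t 12.32 pos [ 0.4682 -0.0799  0.11  ] F [ 0.9  0.6 -0.4] w 0.509
```

View pics/w6.png

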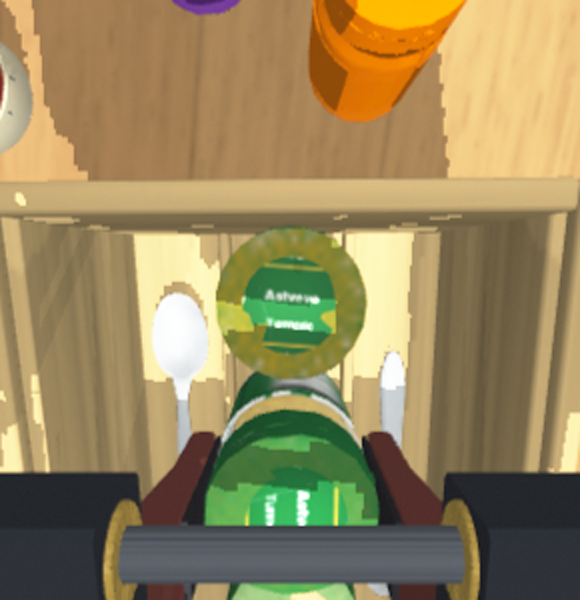

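The jar is about 30 mm above the floor between its neighbours, with no contact force. I'll lower it until it touches.

```bash

python3 -m creep '[[[0,0,0.15,0,0,0],[0,0,0.15,0,0,0],[0,0,0.15,0,0,0],[0,0,0.15,0,0,0],[0,0,0.12,0,0,0],[0,0,0.1,0,0,0],[0,0,0,0,0,0],[0,0,0,0,0,0]]]'
python3 -m creep '[[[0,0,0.05,0,0,0],[0,0,0.05,0,0,0],[0,0,0,0,0,0]]]'
```

```text
time_s: 13.03
tool_pos: [0.4685, -0.0799, 0.0858]
ee_rot: [[-0.119, 0.993, 0.001], [0.993, 0.119, -0.0], [-0.0, 0.001, -1.0]]
contact_force: [-0.1, 0.9, -1.4]
width: 0.51
grasp_force: 20.0
time_s: 13.28
tool_pos: [0.4685, -0.0799, 0.0828]
ee_rot: [[-0.118, 0.993, 0.001], [0.993, 0.118, -0.0], [-0.0, 0.001, -1.0]]
contact_force: [-0.6, 0.6, -1.0]
width: 0.505
grasp_force: 20.0
```

```bash
python3 -m creep '[[[0,0,0.04,0,0,0],[0,0,0.03,0,0,0],[0,0,0,0,0,0]]]'
```

```text
time_s: 13.53
tool_pos: [0.4685, -0.0799, 0.0807]
ee_rot: [[-0.119, 0.993, 0.001], [0.993, 0.119, -0.0], [-0.0, 0.001, -1.0]]
contact_force: [0.1, 0.0, -0.6]
width: 0.508
grasp_force: 20.0
```

```bash
python3 -m creep '[[[0,0,0.03,0,0,0],[0,0,0,0,0,0],[0,0,0,0,0,0]]]'; python3 -m creep '[[[0,0,0.03,0,0,0],[0,0,0,0,0,0],[0,0,0,0,0,0]]]'; python3 -m creep '[[[0,0,0.03,0,0,0],[0,0,0,0,0,0],[0,0,0,0,0,0]]]'
```

```text
time_s: 13.78
tool_pos: [0.4686, -0.08, 0.0799]
ee_rot: [[-0.118, 0.993, 0.001], [0.993, 0.118, -0.0], [-0.0, 0.001, -1.0]]
contact_force: [-0.3, -0.3, -0.8]
width: 0.505
grasp_force: 20.0
time_s: 14.03
tool_pos: [0.4686, -0.08, 0.079]
ee_rot: [[-0.118, 0.993, 0.001], [0.993, 0.118, -0.0], [-0.0, 0.001, -1.0]]
contact_force: [0.4, 0.3, -1.4]
width: 0.507
grasp_force: 20.0
time_s: 14.28
tool_pos: [0.4686, -0.0799, 0.0781]
ee_rot: [[-0.119, 0.993, 0.001], [0.993, 0.119, -0.0], [-0.0, 0.001, -1.0]]
contact_force: [0.5, 0.1, -1.4]
width: 0.507
grasp_force: 20.0
```

```bash
for i in 1; do python3 -m creep '[[[0,0,0.05,0,0,0],[0,0,0,0,0,0],[0,0,0,0,0,0]]]'; done; python3 -m creep '[[[0,0,0.05,0,0,0],[0,0,0,0,0,0],[0,0,0,0,0,0]]]'|sed -n '2p;4p'
```

```text
time_s: 14.53
tool_pos: [0.4688, -0.0801, 0.0769]
ee_rot: [[-0.118, 0.993, 0.002], [0.993, 0.118, -0.0], [-0.0, 0.002, -1.0]]
contact_force: [-1.5, -0.3, 2.4]
width: 0.51
grasp_force: 20.0
tool_pos: [0.4689, -0.0804, 0.0763]
contact_force: [-4.5, -1.0, 16.1]
```

The jar touched down at TCP z of about 0.077. I'll ease off and release.

```bash
python3 -m creep '[[[0,0,-0.04,0,0,0],[0,0,0,0,0,0]]]' | sed -n '2p;4p'
python3 -m creep '[[[0,0,0,0,0,0],[0,0,0,0,0,0],[0,0,0,0,0,0],[0,0,0,0,0,0],[0,0,0,0,0,0],[0,0,0,0,0,0]]]' 0.6
python3 -m creep '[[[0,0,-0.2,0,0,0],[0,0,-0.4,0,0,0],[0,0,-0.6,0,0,0],[0,0,-0.8,0,0,0],[0,0,-1,0,0,0],[0,0,-1,0,0,0],[0,0,-1,0,0,0],[-0.5,0,-0.5,0,0,0],[-1,0,0,0,0,0],[-1,0,0,0,0,0]]]'
python3 -m creep '[[[-1,0,0,0,0,0],[-1,0,0,0,0,0],[-0.6,0,0,0,0,0],[0,0,0,0,0,0],[0,0,0,0,0,0],[0,0,0,0,0,0]]]'
python3 - <<'E'
from h import *
s=read_state();p=get_image('wrist');delta([.4,0,.3],tilt(6.8,0))
np.savez('w7',**{k:p[k] for k in('img','K','mount')},ee_rot=s['ee_rot'],tool_pos=s['tool_pos'])
q=get_image('side')
a=cv2.resize(p['img'][:,:,::-1],(400,300));b=cv2.resize(q['img'][150:270,280:480,::-1],(400,240),interpolation=cv2.INTER_CUBIC)
cv2.imwrite('pics/w7.png',np.hstack([a,np.vstack([b,np.zeros((60,400,3),np.uint8)])]))
E
```

```text
tool_pos: [0.4688, -0.08, 0.0765]
contact_force: [0.4, -0.2, -0.1]
time_s: 15.45
tool_pos: [0.4686, -0.0799, 0.0763]
ee_rot: [[-0.119, 0.993, 0.001], [0.993, 0.119, -0.0], [-0.0, 0.001, -1.0]]
contact_force: [0.6, -0.1, -0.7]
width: 0.798
grasp_force: 0.0
time_s: 16.28
tool_pos: [0.4782, -0.1546, 0.2435]
ee_rot: [[-0.121, 0.993, 0.005], [0.993, 0.121, -0.0], [-0.001, 0.005, -1.0]]
contact_force: [-0.0, -0.2, -1.0]
width: 0.8
grasp_force: 0.0
time_s: 16.78
tool_pos: [0.4865, -0.2308, 0.2414]
ee_rot: [[-0.119, 0.993, 0.001], [0.993, 0.119, 0.001], [0.001, 0.001, -1.0]]
contact_force: [-0.0, 1.4, -0.7]
width: 0.802
grasp_force: 0.0
shift [ 7.975 -1.942 -1.949] turn [ 0.011 -0.005  0.015] t 16.83 pos [ 0.4866 -0.2305  0.2415] F [ 0.6 -0.9 -0.5] w 0.802
```

View pics/w7.png

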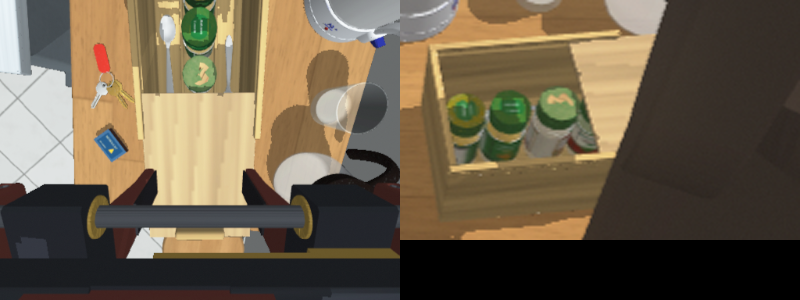

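The jar stands in the gap, level with its neighbours and released, and the lid is still open. Next I'll close the fingers and go behind the grip bar.

```bash
python3 -m creep '[[[-0.5,0,0,0,0,0],[-0.9,0,0,0,0,0],[-1,0,0,0,0,0],[-1,0,0,0,0,0],[-1,0,0,0,0,0],[-0.9,0,0,0,0,0],[-0.5,0,0,0,0,0],[0,0,0,0,0,0],[0,0,0,0,0,0]]]' -1 10
python3 - <<'E'
from h import *
R=tilt(6.8,0);ex,ey=R[:,1],R[:,0]
s=read_state();p=get_image('wrist');delta(.4555*ex-.45*ey+[0,0,.133],R)
tp=np.array(s['tool_pos']);print(tp@ex,tp@ey)
np.savez('w8',**{k:p[k] for k in('img','K','mount')},ee_rot=s['ee_rot'],tool_pos=s['tool_pos'])
for y in (-.395,-.405,-.415):print(y,proj(p,.4555*ex+y*ey+[0,0,.147],s))
cv2.imwrite('pics/w8.png',cv2.resize(p['img'][0:300,110:400,::-1],(580,600),interpolation=cv2.INTER_CUBIC))
E
```

```text
time_s: 17.63
tool_pos: [0.5073, -0.4039, 0.2411]
ee_rot: [[-0.119, 0.993, 0.001], [0.993, 0.119, 0.001], [0.001, 0.001, -1.0]]
contact_force: [-0.3, 0.4, -0.2]
width: 0.157
grasp_force: 0.0
shift [ 0.339 -0.032  3.607] turn [ 0.01  -0.009  0.014] t 17.68 pos [ 0.5076 -0.403   0.2412] F [-0.1  0.3 -0.5] w 0.109
0.4558947391410357 -0.46115534846471873
-0.395 [255.17498293 125.97857595]
-0.405 [255.17618555 136.9913694 ]
-0.415 [255.17736537 147.79546167]
```

View pics/w8.png

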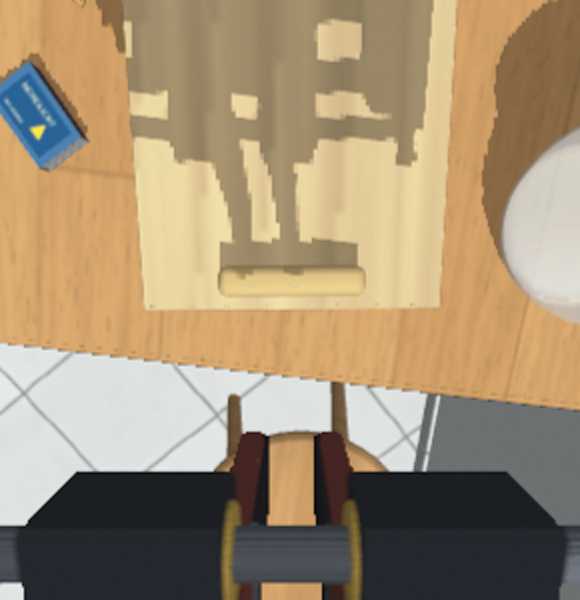

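The bar is at (256,140) in full-picture pixels, which puts it at row y of about -0.408 and the opening at about 0.150. The fingers are behind it and on its centre line. I'll go down and push.

```bash
python3 -m creep '[[[0,0,0.5,0,0,0],[0,0,0.8,0,0,0],[0,0,0.8,0,0,0],[0,0,0.7,0,0,0],[0,0,0.5,0,0,0],[0,0,0.25,0,0,0],[0,0,0,0,0,0],[0,0,0,0,0,0],[0,0,0,0,0,0]]]'
python3 -m creep '[[[0.4,0,0,0,0,0],[0.3,0,0,0,0,0],[0.2,0,0,0,0,0],[0.2,0,0,0,0,0],[0.2,0,0,0,0,0],[0.2,0,0,0,0,0],[0.2,0,0,0,0,0],[0.2,0,0,0,0,0]]]'
python3 -c "
from h import *
R=tilt(6.8,0);ex,ey=R[:,1],R[:,0];delta(.4555*ex-.275*ey+[0,0,.133],R)"
```

```text
time_s: 18.43
tool_pos: [0.5081, -0.4045, 0.1363]
ee_rot: [[-0.119, 0.993, 0.003], [0.993, 0.119, -0.001], [-0.001, 0.003, -1.0]]
contact_force: [0.1, -0.2, 0.9]
width: 0.004
grasp_force: 0.0
time_s: 19.1
tool_pos: [0.5007, -0.348, 0.1353]
ee_rot: [[-0.118, 0.993, 0.002], [0.993, 0.118, -0.001], [-0.001, 0.002, -1.0]]
contact_force: [1.1, -2.6, 1.2]
width: 0.008
grasp_force: 1.1
shift [ 4.329 -0.017  0.071] turn [ 0.017  0.012 -0.002] t 19.1 pos [ 0.5007 -0.348   0.1353] F [ 1.1 -2.6  1.2] w 0.008
```

The push force is about 2.6 N, as expected, so I'll keep going.

```bash
python3 -m creep '[[[0.3,0,0,0,0,0],[0.4,0,0,0,0,0],[0.4,0,0,0,0,0],[0.4,0,0,0,0,0],[0.4,0,0,0,0,0],[0.4,0,0,0,0,0],[0.4,0,0,0,0,0],[0.4,0,0,0,0,0],[0.3,0,0,0,0,0],[0.2,0,0,0,0,0]]]' | sed -n '1,2p;4p'
python3 -m creep '[[[0.1,0,0,0,0,0],[0.1,0,0,0,0,0],[0.1,0,0,0,0,0],[0.1,0,0,0,0,0],[0.05,0,0,0,0,0],[0,0,0,0,0,0]]]' | sed -n '1,2p;4p'
python3 -c "
from h import *
R=tilt(6.8,0);ex,ey=R[:,1],R[:,0];delta(.4555*ex-.275*ey+[0,0,.133],R)"
```

```text
time_s: 19.93
tool_pos: [0.4873, -0.2391, 0.1347]
contact_force: [-0.7, -1.3, 0.1]
time_s: 20.43
tool_pos: [0.4862, -0.2271, 0.1348]
contact_force: [-0.1, -0.5, 0.5]
shift [ 0.267 -0.012  0.061] turn [ 0.01  -0.001  0.002] t 20.43 pos [ 0.4862 -0.2271  0.1348] F [-0.1 -0.5  0.5] w 0.007
```

```bash
for k in 1; do python3 -m creep '[[[0.1,0,0,0,0,0],[0.1,0,0,0,0,0]]]' | sed -n '2p;4p'; done
python3 -m creep '[[[0.08,0,0,0,0,0],[0.08,0,0,0,0,0]]]' | sed -n '2p;4p'
```

```text
tool_pos: [0.4856, -0.2216, 0.135]
contact_force: [-0.1, -2.3, -0.5]
tool_pos: [0.4852, -0.2185, 0.1351]
contact_force: [3.1, -14.5, -6.6]
```

```bash
python3 -m creep '[[[0.05,0,0,0,0,0],[0.05,0,0,0,0,0]]]' | sed -n '2p;4p'; python3 -m creep '[[[0.05,0,0,0,0,0],[0.05,0,0,0,0,0]]]' | sed -n '2p;4p'
```

```text
tool_pos: [0.4851, -0.2184, 0.1352]
contact_force: [4.4, -20.6, -10.2]
tool_pos: [0.4851, -0.2183, 0.1353]
contact_force: [5.0, -28.4, -14.4]
```

The lid hit a firm stop at row y -0.274, against an expected -0.275. I'll back off, retreat and check.

```bash
python3 -m creep '[[[-0.3,0,0,0,0,0],[-0.6,0,0,0,0,0],[-0.8,0,-0.3,0,0,0],[-0.5,0,-0.8,0,0,0],[-0.5,0,-1,0,0,0],[-0.8,0,-1,0,0,0],[-1,0,-1,0,0,0],[-0.6,0,-0.5,0,0,0],[0,0,0,0,0,0],[0,0,0,0,0,0]]]'
python3 - <<'E'
from h import *
R=tilt(6.8,0);ex,ey=R[:,1],R[:,0]
s=read_state();p=get_image('wrist')
for y in (-.258,):print(y,proj(p,.4555*ex+y*ey+[0,0,.147],s))
q=get_image('top')
a=cv2.resize(p['img'][0:240,130:380,::-1],(400,384),interpolation=cv2.INTER_CUBIC);b=cv2.resize(q['img'][135:245,150:425,::-1],(400,160),interpolation=cv2.INTER_CUBIC)
cv2.imwrite('pics/w9.png',np.hstack([a,np.vstack([b,np.zeros((224,400,3),np.uint8)])]))
E
```

```text
time_s: 21.93
tool_pos: [0.5023, -0.3623, 0.2728]
ee_rot: [[-0.117, 0.993, 0.002], [0.993, 0.117, -0.0], [-0.0, 0.002, -1.0]]
contact_force: [-0.6, 0.2, -0.6]
width: 0.004
grasp_force: 0.0
-0.258 [254.80444152  23.51105537]
```

View pics/w9.png

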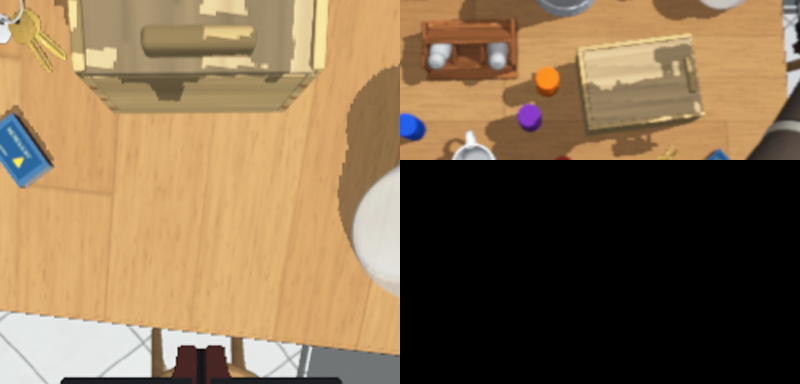

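The lid is fully shut with its bar at about (254,25), as predicted, the shakers are in the rack, and the robot is clear of everything.

```bash
python3 -c "
from bench import *
print(finish_job())"
```

```text
the job is handed in; nothing more can be done
None
```

I packed the spice jar upright in the gap, slid the lid shut to its stop, left the shakers in the rack and handed the job in at about 22 s; no verdict came back.

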